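# Shut and lock the vacuum sealer through its lever guard

### The arm

A 6-joint arm with a two-finger parallel gripper is mounted at the origin on a cart in front of the work surface, level with it; the furniture and walls round the work are solid. World frame = base frame: x ahead of the robot, y to its left, z up, the work surface at z = 0. Lengths are in mm, angles in rad, forces in N, time in s.
With the tool pointing down it reaches from about 325 to 1000 mm from the base axis. Payload 5.1 kg.
Tool frame: the origin (TCP) lies on the centre line of the jaws, within the pads' length; the fingertips stand 11 mm ahead of it and the grasp point (between the pads) lies 8 mm behind it; z points along the fingers, y is the line along which they close (so a half turn about z gives the same grasp; the last joint's range is limited). The gripper opens to 85 mm and grips with 20 to 120 N. Pads are 22 mm wide; open, the fingers measure 114 mm over their backs; the gripper's body (76 mm by 85 mm) begins 54 mm behind the grasp point. The pads swing forward as they close: fully open they stand 13 mm farther back than shut.
Start: joints at [-0.819, 0.124, 1.65, -0, 1.367, -0.083], TCP at [481.726, -436.376, 204.422] pointing down, gripper open.
Joint ranges: [-2.61, 2.61], [-1.02, 2.33], [0.03, 2.71], [-1.35, 4.49], [0.32, 2.68], [-2.91, 2.91]. Speed limits (rad/s): [2.57, 2.57, 3.14, 3.14, 3.14, 3.14].

### API

Orientations are given as a unit quaternion [x, y, z, w].
In Python, from bench import env gives the robot as it stands.
- The arm moves only by the tool drive_tool, never from a script. Its argument "commands" is one flat list of numbers, 7 for each row, row after row: the turn, a rotation vector about the tool's x, y, z in rad, then the shift along the tool's x, y, z in m, then the finger opening in m, from 0 to 0.0854. A call has 1 to 20 rows; each row is the pose to reach, as a shift and turn from the pose commanded when the call began, along the tool's axes at that moment; what a row does not reach only later rows make up. A row lasts 1/8 s, in which the tool goes at most 62.5 mm and 10.7 degrees, less where a joint would pass 70% of its speed; a pose out of reach is approached as far as the arm can. A call with a gripper value outside its range is refused whole. The fingers move at their own pace and stop on an object; "squeeze" is the grip in N (left out, the last holds). Time passes only in rows, so rows that repeat a pose let the fingers close. It gives the time, the measured TCP pose, the force, the opening and the grip force at its end, in the units of the state.
- env.sense(): the state, without advancing time (a new reading comes with each control period).
- env.capture(name): name is "scene" or "top" or "wrist"; returns (picture, depth): 400x640x3 uint8, red, green, blue; 400x640 float32, mm along the optical axis (not along the pixel's ray), 0 where there is no reading.
- env.calibration(name): a dict with "camera_matrix" (3x3 intrinsics, pixels), "eye" and "attitude" of the camera in the world. Camera axes: x right, y down, z forward; pixel columns grow to the right and rows downward; lengths in mm; the calibration is good to about 2 mm. A picture is of the moment at which its call begins: read the wrist's pose just before it. calibration takes no time and is no camera call; for the wrist camera it gives the pose at the moment of the call.
- env.hand_in(): hands the job in; it is judged then, once.
The state is a dict: "time": time; "joint_pos": joint angles; "joint_velocities": joint speeds; "effort": joint torques, N m; "eef_pos": TCP position; "orientation": TCP orientation; "wrist_force": force on the tool from outside, world axes, zero at the start; "torque": the same for the moment, N m; "opening": opening from 0.0 (shut) to 1.0 (fully open); "gripper_force": force on a finger pad.
Only numpy, scipy, OpenCV 4.12 (cv2) and the standard library are available. Lean on these libraries where they do the work, as an engineer would, in place of code of your own. Each camera call takes 0.05 s, during which the arm holds its last target. There are 200 camera calls.

### The job

Get the vacuum sealer ready to run: with the fingertips, gently push its open lid down until it is fully shut, then reach through the window of the yellow guard and press the red locking lever all the way down, and withdraw. Do not touch the guard, do not raise the lid further, grasp nothing, and leave the other things on the worktop where they stand.

Things in the scene. Friction and masses are not known exactly. Their poses are not given: they have to be found in the camera images.
- sealer: White worktop vacuum sealer, 340 mm long (its y), 170 mm deep (its x), housing top 50 mm above the worktop; it stays in place. Origin: centre of its underside, on the worktop; its x points to its back (where the lid is hinged), its front faces the robot, turned by up to 0.22 rad; z up. The lid is on the right part (own y -160 to 40 mm), the guarded lever on the left part (own y 54 to 166 mm).
- lid (a joint): Hinge of the grey lid with a dark panel (200 mm along the sealer's y, 130 mm deep, 14 mm thick, with a 12 mm lip in front). 0 rad = fully shut (top 69 mm above the worktop), grows as it opens; starts between 0.5 and 0.8. A stiff hinge: the lid stays at whatever angle it is left and needs about 1.5 to 3 N at its front part to go down. A stop ends it at 0.
- lid_press (a point): Point on the lid's upper face, mid-width, 105 mm from the hinge line and 37 mm from the tip of the front lip: a good place to push down. It moves with the lid (shut: 69 mm above the worktop). The orientation is the lid's: equal to the sealer's when shut.
- lid_hinge (a point): Middle of the lid's hinge line, which runs along the sealer's y, 60 mm above the worktop. Fixed to the lid at its axis.
- lever (a joint): Hinge of the locking lever. 0 rad = raised, 0.35 rad = all the way down against its stop; starts between 0 and 0.08. It stays where it is left and needs about 2.5 to 3 N at the pad. The hinge line runs along the sealer's y, 60 mm behind the middle of the red pad and 75 mm above the worktop.
- lever_pad (a point): Middle of the upper face of the red pad (44 mm along the sealer's y, 36 mm along its x) at the end of the lever, under the window. About 90 mm above the worktop when raised, about 70 mm when all the way down (28 mm below the guard's upper face).
- guard: Yellow fixed finger guard over the lever: a plate 5 mm thick, 140 mm (sealer's x) by 112 mm (y), upper face 98 mm above the worktop, on four corner posts with a rail all round, with one square window 68 mm by 68 mm. Must not be touched. Origin on the worktop, on the sealer's y axis 110 mm left of its centre; axes as the sealer's.
- window (a point): Centre of the guard's square window, level with the plate's upper face (98 mm above the worktop); its edges lie 34 mm off along the sealer's x and y. The raised lever pad is 8 mm lower. Shut fingers pointing straight down pass through.
- espresso_cup: Small striped cup with a handle, 60 x 84 x 49 mm, loose, behind the sealer; leave alone. Origin: centre of its underside.
- honey_jar: Honey jar with a grey lid, 71 mm wide, 110 mm high, loose, behind the sealer; leave alone. Origin: centre of its underside.
- spice_black: Spice jar with a black cap, 43 mm wide, 79 mm high, loose, right of the sealer; leave alone. Origin: centre of its underside.
- spice_grey: Spice jar with a grey cap, 43 mm wide, 85 mm high, loose, right of the sealer; leave alone. Origin: centre of its underside.
- orange: Orange, about 80 mm wide, 67 mm high, loose, in front of the sealer; leave alone. Origin: centre of its underside.

How it is judged (in metres and radians):
On the way, in this order (a step that is already met when the one before it is completed fails the run):
1. the lid is pushed fully shut (value of joint lid below 0.05 rad), for 0.2 s.
2. the lever is pressed all the way down through the window (value of joint lever above 0.3 rad), for 0.2 s.
At the end, for the whole second after the job is handed in: The lid is shut (within 0.05 rad) and the lever is down (more than 0.30 of its 0.35 rad) (value of joint lid below 0.05 rad and value of joint lever above 0.3 rad); the robot touches nothing.
It fails at once if the guard is touched (contact force between any of the fingers, the arm and guard above 0.5 N).
It fails at once if the lid is raised further than it stood (value of joint lid above 0.9 rad).
It fails at once if the lid or the lever is pushed roughly (over 40 N) (contact force between the fingers and lid above 40 N or contact force between the fingers and lever above 40 N).
It fails at once if another thing on the worktop is moved by more than 20 mm or lifted (distance of any of espresso_cup, honey_jar, spice_black, spice_grey, orange from where it was at the start of the episode above 0.02 m).
It also fails if it takes over 51 s, if anything falls off the work surface, if the arm or the gripper's body presses on something with over 40 N, if the wrist force passes 120 N, or if a joint passes its speed limit or range.

## Working session

There is one attempt and no reset: what is moved stays moved. The work goes in short steps, Python scripts to look and compute and a tool call to move; the robot and the scene stay as the last step left them, time stands still between calls to the robot, and variables do not carry over. Pictures are saved under pics/ and viewed, at most 10 in all, crops included, and the job is handed in when it is done.

Besides the shell and the picture viewer there is one more tool, called as name(argument=value, ...) on one line, values as JSON. drive_tool: Moves the arm, as the interface text tells. Its arguments: {"type":"object","properties":{"commands":{"type":"array"},"squeeze":{"type":"number"}},"required":["commands"]}

```bash
mkdir -p pics; cat > h.py <<'E'
import numpy as np, cv2
from bench import env
from scipy.spatial.transform import Rotation as R
def att(c):
    a=np.array(c["attitude"],float)
    return a if a.shape==(3,3) else R.from_quat(a).as_matrix()
def cloud(d,c):
    K=np.array(c["camera_matrix"]); v,u=np.mgrid[:d.shape[0],:d.shape[1]]
    p=np.stack([(u-K[0,2])/K[0,0]*d,(v-K[1,2])/K[1,1]*d,d],-1)
    return p@att(c).T+np.array(c["eye"])
E
python3 - <<'E'
from h import *
s=env.sense(); print({k:np.round(v,3) for k,v in s.items()})
for n in("top","scene"):
    c=env.calibration(n); p,d=env.capture(n); print(n,c)
    np.savez(n+".npz",p=p,d=d,P=cloud(d,c)); cv2.imwrite(f"pics/{n}.png",p[...,::-1])
E
```

```text
{'time': np.float64(0.0), 'joint_pos': array([-0.819,  0.125,  1.652, -0.   ,  1.367, -0.083]), 'joint_velocities': array([ 0.001,  0.001, -0.001,  0.001, -0.001, -0.   ]), 'effort': array([-2.0000e-03, -4.2362e+01, -3.6545e+01, -0.0000e+00,  7.0000e-03,
       -0.0000e+00]), 'eef_pos': array([ 481.272, -435.907,  203.145]), 'orientation': array([ 0.914,  0.405, -0.   , -0.001]), 'wrist_force': array([ 0.076,  0.019, -0.254]), 'torque': array([ 0.041, -0.001,  0.022]), 'gripper_force': np.float64(0.0), 'opening': np.float64(0.999)}
top {'camera_matrix': array([[475.94707542,   0.        , 327.7777782 ],
       [  0.        , 475.94707542, 199.41211603],
       [  0.        ,   0.        ,   1.        ]]), 'eye': array([ 431.45788965, -305.25076484, 1243.45495561]), 'attitude': array([-0.70201444,  0.71030773, -0.02740193,  0.04344858])}
scene {'camera_matrix': array([[464.48965441,   0.        , 325.78253149],
       [  0.        , 464.48965441, 196.90140736],
       [  0.        ,   0.        ,   1.        ]]), 'eye': array([ 431.28427483,  206.75850384, 1052.8924322 ]), 'attitude': array([-0.14341806,  0.95962623, -0.24003415,  0.03053457])}
```

View pics/top.png

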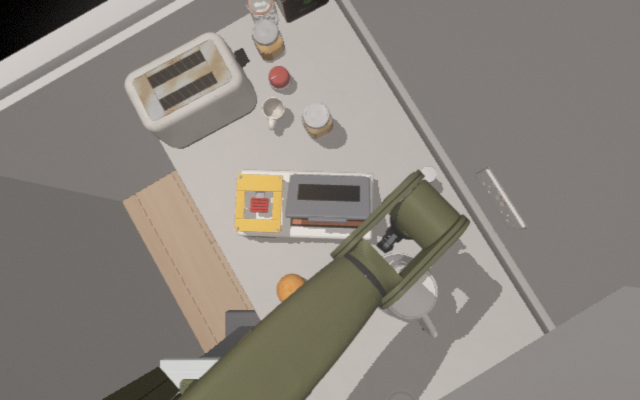

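View pics/scene.png

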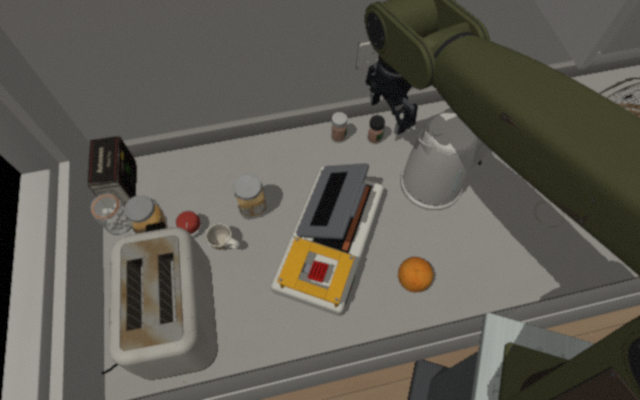

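The top view shows the yellow guard at (259,203), the red pad at (259,206), the lid at (329,197) and the orange at (291,290). The scene view has the guard at (316,270), the pad at (319,271) and the lid at (334,205).

```bash
python3 - <<'E'
from h import *
for n in("top","scene"):
    z=np.load(n+".npz"); P=z["P"]; hsv=cv2.cvtColor(z["p"],cv2.COLOR_RGB2HSV); H,S,V=[hsv[...,i].astype(int) for i in range(3)]
    lo,hi=((slice(165,245),slice(230,290)) if n=="top" else (slice(225,320),slice(265,365)))
    roi=np.zeros(H.shape,bool); roi[lo,hi]=1
    y=roi&(H>18)&(H<32)&(S>150); q=P[y]; q=q[abs(q[:,2]-98)<8]
    r=cv2.minAreaRect(q[:,:2].astype(np.float32)); print(n,"guard",len(q),r,"z",np.median(q[:,2]))
    m=roi&((H<8)|(H>172))&(S>150)&(V>80); q=P[m]; print(" pad",np.median(q,0),len(q),cv2.minAreaRect(q[:,:2].astype(np.float32)))
    # sparse lid points
    lo,hi=((slice(170,225),slice(284,376)) if n=="top" else (slice(160,245),slice(300,372)))
    roi[:]=0; roi[lo,hi]=1
    q=P[roi&(P[...,2]>75)&(P[...,2]<220)&(S<90)&(V<140)]; 
    # plane by RANSAC
    rng=np.random.default_rng(0); best=None
    for _ in range(300):
        a=q[rng.choice(len(q),3,False)]; nn=np.cross(a[1]-a[0],a[2]-a[0]); nn/=np.linalg.norm(nn)+1e-9
        i=abs((q-a[0])@nn)<3
        if best is None or i.sum()>best.sum(): best=i
    q=q[best]; c=q.mean(0); nn=np.linalg.svd(q-c)[2][2]; nn*=np.sign(nn[2])
    print(" lid",len(q),c,"n",nn,"angle",np.arccos(nn[2]),"yaw",np.arctan2(-nn[1],-nn[0]),"z",q[:,2].min(),q[:,2].max(),cv2.minAreaRect(q[:,:2].astype(np.float32)))
E
```

```text
top guard 0 ((0.0, 0.0), (0.0, 0.0), 0.0) z nan
 pad [ 537.12053796 -123.54473258   89.64750266] 18 ((537.1292724609375, -120.33257293701172), (17.801469802856445, 18.38705062866211), 0.5053732395172119)
 lid 2908 [ 549.53848926 -282.4517396   110.39420387] n [ 0.54175462 -0.02632192  0.84012445] angle 0.5732836967392226 yaw 3.093044412812662 z 75.01529486834488 148.98694565633673 ((549.3069458007812, -280.95477294921875), (195.87098693847656, 116.94074249267578), 86.64439392089844)
scene guard 2065 ((538.4707641601562, -109.30448913574219), (112.18856048583984, 136.8251953125), 87.45796203613281) z 97.543069251043
 pad [ 534.37694642 -107.11661668   88.98712538] 263 ((495.5495300292969, 42.01158142089844), (40.45103073120117, 351.3545837402344), 14.742515563964844)
 lid 2883 [ 546.14517858 -274.09698678  111.19318477] n [ 0.54285422 -0.02393487  0.83948581] angle 0.5744600775225921 yaw 3.0975304064452827 z 75.00245385247035 145.68981717289273 ((547.8975830078125, -279.30047607421875), (200.25733947753906, 113.32782745361328), 87.97152709960938)
  return _methods._mean(a, axis=axis, dtype=dtype,
  ret = ret.dtype.type(ret / rcount)
```

drive_tool(commands=[0,0,0.15,0.03,-0.015,0,0,0,0,0.3,0.06,-0.03,0.002,0,0,0,0.45,0.09,-0.045,0.004,0,0,0,0.6,0.12,-0.06,0.004,0,0,0,0.75,0.14,-0.07,0.004,0,0,0,0.88,0.146,-0.074,0.004,0,0,0,0.88,0.146,-0.074,0.004,0,0,0,0.88,0.146,-0.074,0.004,0])

```text
time: 1.1
eef_pos: [524.7, -278.7, 200.1]
orientation: [1.0, -0.022, -0.0, -0.0]
wrist_force: [-0.2, 0.4, -0.3]
opening: -0.003
gripper_force: 0.0
```

```bash
python3 - <<'E'
from h import *
s=env.sense(); print({k:np.round(s[k],3) for k in("time","eef_pos","orientation","wrist_force","opening","joint_pos")})
M=R.from_quat(s["orientation"]).as_matrix(); print(M.round(3))
c=env.calibration("wrist"); p,d=env.capture("wrist"); np.savez("w1.npz",p=p,d=d,P=cloud(d,c)); cv2.imwrite("pics/w1.png",p[...,::-1])
E
```

```text
{'time': np.float64(1.1), 'eef_pos': array([ 524.679, -278.742,  200.114]), 'orientation': array([ 1.   , -0.022, -0.   , -0.   ]), 'wrist_force': array([-0.208,  0.427, -0.262]), 'opening': np.float64(-0.003), 'joint_pos': array([-0.579,  0.005,  1.782, -0.   ,  1.355,  1.036])}
[[ 0.999 -0.044 -0.   ]
 [-0.044 -0.999  0.   ]
 [-0.    -0.    -1.   ]]
```

View pics/w1.png

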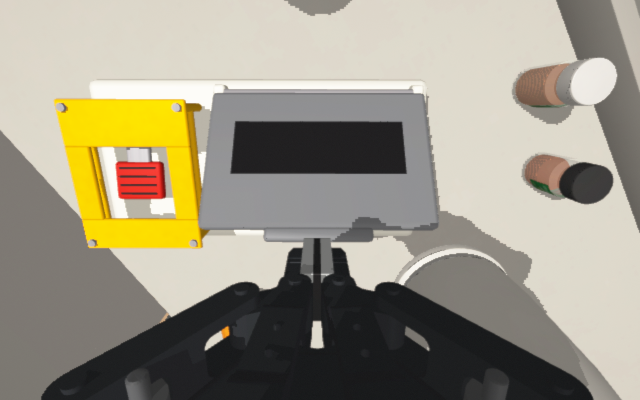

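The wrist view shows the guard aligned at (130,173), its window spanning about (98–175, 147–220). The pad is at (141,181), and the lid is centred under the fingers at x≈320.

```bash
python3 - <<'E'
from h import *
z=np.load("w1.npz"); P=z["P"]; hsv=cv2.cvtColor(z["p"],cv2.COLOR_RGB2HSV); H,S,V=[hsv[...,i].astype(int) for i in range(3)]
g=(H>18)&(H<32)&(S>150); g[:,210:]=0; g[260:]=0
t=g&(abs(P[...,2]-98)<3); q=P[t]; r=cv2.minAreaRect(q[:,:2].astype(np.float32)); print("guard",r,np.median(q[:,2]))
yaw=-.045; ax=np.array([np.cos(yaw),np.sin(yaw)]); ay=np.array([-ax[1],ax[0]])
c=np.array(r[0]); u=(q[:,:2]-c)@ax; v=(q[:,:2]-c)@ay
# window edges from rows/columns through middle
m=abs(v)<20; print("x edges",u[m&(u<0)].max(),u[m&(u>0)].min()); m=abs(u)<20; print("y edges",v[m&(v<0)].max(),v[m&(v>0)].min(), u.min(),u.max(),v.min(),v.max())
m=((H<8)|(H>172))&(S>150)&(V>80); m[:,:100]=0;m[:,180:]=0;m[:140]=0;m[210:]=0
q=P[m]; print("pad",cv2.minAreaRect(q[:,:2].astype(np.float32)),np.median(q,0))
m=np.zeros(H.shape,bool); m[100:228,205:435]=1; q=P[m&(P[...,2]>70)&(S<80)]; k=q[:,2].max(); print("lid",k,q[:,:2][q[:,2]>k-8].mean(0),cv2.minAreaRect(q[:,:2].astype(np.float32)))
E
```

```text
guard ((541.5281982421875, -110.80702209472656), (112.65138244628906, 138.7604217529297), 87.61216735839844) 97.55728822037287
x edges -38.52101608669626 29.45311658498714
y edges -34.357248455664156 33.12868147611183 -69.27789609532485 69.38533481554187 -56.34632718070201 56.547967027129964
pad ((554.9843139648438, -186.9847412109375), (42.325687408447266, 204.34793090820312), 12.756988525390625) [ 538.03219473 -113.25517015   88.42772476]
lid 369.17255949965585 [ 598.18643548 -281.96346839] ((552.7227172851562, -280.86883544921875), (199.31842041015625, 100.636474609375), 87.51822662353516)
```

drive_tool(commands=[0,0,0,0,0,0.025,0,0,0,0,0,0,0.045,0,0,0,0,0,0,0.055,0,0,0,0,0,0,0.06,0,0,0,0,0,0,0.065,0,0,0,0,-0.002,0,0.07,0,0,0,0,-0.004,0,0.075,0,0,0,0,-0.006,0,0.08,0,0,0,0,-0.008,0,0.085,0,0,0,0,-0.009,0,0.09,0,0,0,0,-0.01,0,0.095,0,0,0,0,-0.012,0,0.1,0,0,0,0,-0.012,0,0.1,0])

```text
time: 2.78
eef_pos: [512.6, -277.8, 99.8]
orientation: [1.0, -0.023, -0.0, -0.0]
wrist_force: [0.4, 0.2, -0.4]
opening: 0.002
gripper_force: 0.0
```

drive_tool(commands=[0,0,0,-0.002,0,0.005,0,0,0,0,-0.003,0,0.01,0,0,0,0,-0.004,0,0.014,0,0,0,0,-0.004,0,0.016,0,0,0,0,-0.004,0,0.018,0])

```text
time: 3.4
eef_pos: [508.9, -277.7, 82.3]
orientation: [1.0, -0.023, -0.0, -0.0]
wrist_force: [-0.4, 0.5, 1.8]
opening: -0.0
gripper_force: 0.7
```

```bash
python3 - <<'E'
from h import *
s=env.sense(); print({k:np.round(s[k],3) for k in("time","eef_pos","wrist_force","torque")})
c=env.calibration("wrist"); p,d=env.capture("wrist"); P=cloud(d,c); cv2.imwrite("pics/w2.png",p[...,::-1])
q=P[60:250,200:450]; q=q[(q[...,2]>55)&(q[...,2]<140)&(abs(q[...,1]+281)<85)&(q[...,0]>525)&(q[...,0]<600)]
A=np.c_[q[:,:2],np.ones(len(q))]; f=np.linalg.lstsq(A,q[:,2],rcond=None)[0]; print(f,np.median(q,0),(q[:,2]-A@f).std())
E
```

```text
{'time': np.float64(3.4), 'eef_pos': array([ 508.915, -277.724,   82.263]), 'wrist_force': array([-0.447,  0.465,  1.772]), 'torque': array([ 0.005,  0.115, -0.026])}
[-3.73929204e-01  1.68038867e-02  3.01681617e+02] [ 562.07873782 -284.28881598   87.0261931 ] 0.7406393756624096
```

View pics/w2.png

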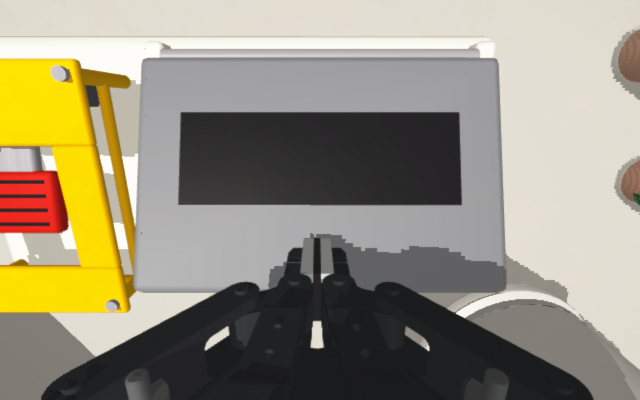

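The wrist view shows the fingertips at (317,240) on the lid, which is still about 0.36 rad open. That doesn't fit a tip height of 71 mm, so I'll check the fingertip height.

```bash
python3 - <<'E'
from h import *
c=env.calibration("wrist"); p,d=env.capture("wrist"); P=cloud(d,c); print(c["eye"],env.sense()["eef_pos"])
for v in range(225,300,8): print(v,P[v,308].round(),P[v,325].round(),P[v,270].round())
p,d=env.capture("scene"); cv2.imwrite("pics/s2.png",cv2.resize(p[130:330,230:470,::-1],None,fx=3,fy=3,interpolation=cv2.INTER_CUBIC)[:600])
E
```

```text
[ 582.27095807 -281.0520087   251.07668097] [ 508.83556802 -277.70024807   82.10715761]
225 [ 522. -274.  101.] [ 521. -283.  100.] [ 523. -254.  100.]
233 [ 518. -274.  103.] [ 518. -283.  103.] [ 519. -254.  103.]
241 [ 520. -274.  116.] [ 520. -282.  117.] [ 515. -254.  104.]
249 [ 520. -274.  125.] [ 520. -282.  125.] [ 511. -253.  105.]
257 [ 520. -274.  132.] [ 520. -282.  134.] [ 507. -253.  107.]
265 [ 520. -275.  140.] [ 519. -282.  139.] [ 503. -253.  108.]
273 [ 520. -275.  146.] [ 520. -281.  146.] [ 499. -253.  109.]
281 [ 521. -275.  153.] [ 521. -281.  154.] [ 495. -253.  110.]
289 [ 521. -275.  159.] [ 521. -281.  158.] [ 517. -260.  151.]
297 [ 521. -275.  163.] [ 521. -281.  163.] [ 517. -261.  155.]
```

View pics/s2.png

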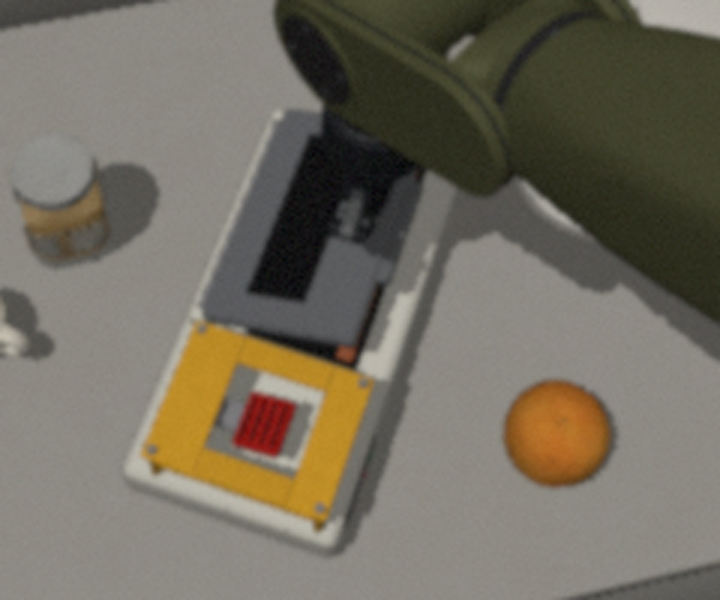

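The scene view confirms the lid is partly open, with the fingers on it and the guard and orange untouched. The real tips sit about 28 mm above where the reported TCP height puts them, so I'll keep pushing relative to contact.

drive_tool(commands=[0,0,0,0,0,0.004,0,0,0,0,0,0,0.008,0,0,0,0,0,0,0.012,0,0,0,0,0,0,0.016,0,0,0,0,0,0,0.02,0,0,0,0,0,0,0.024,0,0,0,0,0,0,0.028,0,0,0,0,0,0,0.03,0])

```text
time: 4.55
eef_pos: [508.7, -277.7, 52.0]
orientation: [1.0, -0.023, -0.0, -0.0]
wrist_force: [-1.8, -0.0, 1.7]
opening: -0.003
gripper_force: 0.7
```

```bash
cat > lid.py <<'E'
from h import *
s=env.sense(); print({k:np.round(s[k],3) for k in("time","eef_pos","wrist_force")})
c=env.calibration("wrist"); p,d=env.capture("wrist"); P=cloud(d,c)
q=P[20:250,200:450]; q=q[(q[...,2]>55)&(q[...,2]<140)&(abs(q[...,1]+281)<85)&(q[...,0]>525)&(q[...,0]<600)]
A=np.c_[q[:,:2],np.ones(len(q))]; f=np.linalg.lstsq(A,q[:,2],rcond=None)[0]; print("angle",np.arctan(np.hypot(*f[:2])),f,np.median(q,0),(q[:,2]-A@f).std())
print("lid z at 500:",f@[500,-280,1], P[225:290:8,308].round().tolist())
E
python3 lid.py
```

```text
{'time': np.float64(4.55), 'eef_pos': array([ 508.715, -277.694,   51.989]), 'wrist_force': array([-1.832, -0.04 ,  1.685])}
angle 0.10341148843808542 [-1.03683724e-01  4.50845023e-03  1.32911092e+02] [ 564.43745428 -284.24274333   73.3627342 ] 0.6719110038114482
lid z at 500: 79.80686376195496 [[525.0, -274.0, 77.0], [519.0, -274.0, 75.0], [520.0, -274.0, 86.0], [520.0, -274.0, 94.0], [520.0, -275.0, 103.0], [520.0, -275.0, 109.0], [520.0, -275.0, 116.0], [521.0, -275.0, 123.0], [521.0, -275.0, 128.0]]
```

drive_tool(commands=[0,0,0,0,0,0.003,0,0,0,0,0,0,0.006,0,0,0,0,0,0,0.008,0,0,0,0,0,0,0.009,0,0,0,0,0,0,0.01,0])

```text
time: 5.22
eef_pos: [508.9, -277.7, 42.4]
orientation: [1.0, -0.023, -0.0, -0.0]
wrist_force: [-1.9, -0.5, 0.8]
opening: -0.002
gripper_force: 0.7
```

```bash
python3 lid.py
```

```text
{'time': np.float64(5.225), 'eef_pos': array([ 508.916, -277.746,   42.403]), 'wrist_force': array([-1.861, -0.484,  0.795])}
angle 0.015017542825601079 [-1.50040085e-02  6.63501437e-04  7.77703971e+01] [ 565.32683158 -284.17190038   69.13661054] 0.6598563802947927
lid z at 500: 70.08261243530914 [[525.0, -274.0, 68.0], [521.0, -274.0, 69.0], [520.0, -274.0, 77.0], [520.0, -274.0, 86.0], [520.0, -275.0, 93.0], [520.0, -275.0, 100.0], [520.0, -275.0, 106.0], [521.0, -275.0, 114.0], [522.0, -275.0, 120.0]]
```

drive_tool(commands=[0,0,0,0,0,0.0005,0,0,0,0,0,0,0.001,0,0,0,0,0,0,0.0015,0,0,0,0,0,0,0.0015,0])

```text
time: 5.78
eef_pos: [509.0, -277.8, 42.1]
orientation: [1.0, -0.023, -0.0, -0.0]
wrist_force: [-4.4, 2.1, 8.2]
opening: 0.003
gripper_force: 3.9
```

```bash
python3 lid.py
```

```text
{'time': np.float64(5.775), 'eef_pos': array([ 508.967, -277.764,   42.091]), 'wrist_force': array([-4.357,  2.14 ,  8.22 ])}
angle 0.012826272332830041 [-1.28174742e-02  4.93621406e-04  7.63911989e+01] [ 565.3425737  -284.11249386   69.03950683] 0.6555502763714166
lid z at 500: 69.84424785271993 [[525.0, -274.0, 69.0], [521.0, -274.0, 69.0], [520.0, -274.0, 77.0], [520.0, -274.0, 85.0], [520.0, -275.0, 93.0], [520.0, -275.0, 99.0], [520.0, -275.0, 105.0], [521.0, -275.0, 114.0], [522.0, -275.0, 120.0]]
```

drive_tool(commands=[0,0,0,0,0,-0.025,0,0,0,0,0,0,-0.06,0,0,0,0,0,0,-0.09,0,0,0,0,0,0,-0.09,0,0,0,0,0.006,-0.04,-0.09,0,0,0,0,0.012,-0.085,-0.09,0,0,0,0,0.016,-0.13,-0.09,0,0,0,0,0.02,-0.16,-0.09,0,0,0,0,0.02,-0.169,-0.09,0,0,0,0,0.02,-0.169,-0.09,0,0,0,0,0.02,-0.169,-0.09,0])

```text
time: 7.2
eef_pos: [536.3, -110.7, 130.5]
orientation: [1.0, -0.023, -0.0, 0.0]
wrist_force: [0.1, -0.3, -0.2]
opening: -0.001
gripper_force: 0.0
```

```bash
cat > win.py <<'E'
from h import *
s=env.sense(); e=np.array(s["eef_pos"]); print({k:np.round(s[k],3) for k in("time","eef_pos","wrist_force","orientation")})
c=env.calibration("wrist"); p,d=env.capture("wrist"); P=cloud(d,c); cv2.imwrite("pics/w3.png",p[...,::-1])
hsv=cv2.cvtColor(p,cv2.COLOR_RGB2HSV); H,S,V=[hsv[...,i].astype(int) for i in range(3)]
ax=np.array([np.cos(.045),-np.sin(.045)]); ay=np.array([-ax[1],ax[0]])
g=(H>18)&(H<32)&(S>150)&(abs(P[...,2]-98)<4); q=P[g]; u=(q[:,:2]-e[:2])@ax; v=(q[:,:2]-e[:2])@ay
print("guard extents rel TCP",u.min(),u.max(),v.min(),v.max())
m=abs(v)<12; print("x",np.sort(u[m&(u>0)])[:3],np.sort(u[m&(u<0)])[-3:]); m=(u>5)&(u<20); print("y",np.sort(v[m&(v>0)])[:3],np.sort(v[m&(v<0)])[-3:])
m=((H<8)|(H>172))&(S>150)&(V>80)&(P[...,2]<96)&(P[...,2]>60); q=P[m]; u=(q[:,:2]-e[:2])@ax; v=(q[:,:2]-e[:2])@ay
k=(abs(u)<45)&(abs(v)<45);print("pad",u[k].min(),u[k].max(),v[k].min(),v[k].max(),"z",np.median(q[k,2]),np.polyfit(u[k],q[k,2],1))
E
python3 win.py
```

```text
{'time': np.float64(7.2), 'eef_pos': array([ 536.275, -110.67 ,  130.456]), 'wrist_force': array([ 0.126, -0.326, -0.176]), 'orientation': array([ 1.   , -0.023, -0.   ,  0.   ])}
guard extents rel TCP -62.02290868911071 74.51620340732825 -55.722539397938746 55.87927777408868
x [34.26513493 34.32192037 34.3302868 ] []
y [34.26236984 34.31125916 34.35849935] [-33.86772873 -33.82382699 -33.75233393]
pad -15.826726185912749 18.869163029444405 -21.07069589422026 22.04295717418939 z 88.34873079684182 [-0.15698458 88.67841269]
```

View pics/w3.png

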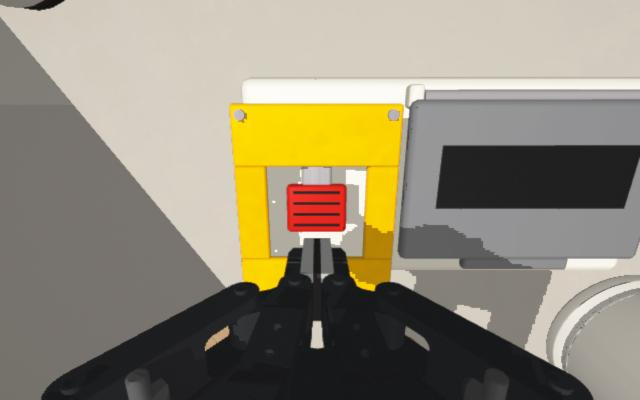

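The wrist view shows the lid shut, the fingers centred over the window (margins of 34 mm each way), and the pad at (317,207) below.

drive_tool(commands=[0,0,0,0,0,0.015,0,0,0,0,0,0,0.03,0,0,0,0,0,0,0.045,0,0,0,0,0,0,0.057,0,0,0,0,0,0,0.063,0,0,0,0,0,0,0.066,0,0,0,0,0,0,0.069,0,0,0,0,0,0,0.072,0,0,0,0,0,0,0.075,0,0,0,0,0,0,0.078,0,0,0,0,0,0,0.08,0,0,0,0,0,0,0.08,0])

```text
time: 8.75
eef_pos: [536.6, -109.8, 50.7]
orientation: [1.0, -0.023, 0.0, -0.0]
wrist_force: [-1.0, -0.5, 0.2]
opening: 0.002
gripper_force: 0.0
```

```bash
python3 win.py
```

```text
{'time': np.float64(8.75), 'eef_pos': array([ 536.599, -109.835,   50.665]), 'wrist_force': array([-0.986, -0.51 ,  0.213]), 'orientation': array([ 1.   , -0.023,  0.   , -0.   ])}
guard extents rel TCP -41.9363221478198 74.459059053072 -56.67809825119583 55.346628755359696
x [34.16592227 34.17939648 34.27253202] [-33.49243118 -33.44481595 -33.15555929]
y [33.29607169 33.31955789 33.33904716] [-34.38011889 -34.17645642 -34.1607838 ]
pad -15.746701677743014 18.234590403826378 -22.359637050535543 21.14587855024014 z 76.72943195635655 [1.98607158e-02 7.64864524e+01]
```

drive_tool(commands=[0,0,0,0,0,0.002,0,0,0,0,0,0,0.003,0,0,0,0,0,0,0.004,0,0,0,0,0,0,0.005,0,0,0,0,0,0,0.0055,0])

```text
time: 9.43
eef_pos: [536.8, -109.8, 45.5]
orientation: [1.0, -0.023, 0.0, 0.0]
wrist_force: [0.1, 0.6, 2.2]
opening: 0.005
gripper_force: 1.2
```

```bash
python3 win.py
```

```text
{'time': np.float64(9.425), 'eef_pos': array([ 536.813, -109.843,   45.528]), 'wrist_force': array([0.134, 0.561, 2.24 ]), 'orientation': array([ 1.   , -0.023,  0.   ,  0.   ])}
guard extents rel TCP -37.76525107070824 74.3836947254368 -56.78872254280803 55.3470133117314
x [34.11356127 34.14970597 34.1661455 ] [-33.63266861 -33.40603245 -33.31900354]
y [33.32584681 33.38307258 33.39775984] [-34.38478349 -34.37038212 -34.25912581]
pad -16.709049704695015 18.912911949690997 -22.361222902743375 21.31278421273442 z 71.91565911233778 [ 0.10324909 70.80460676]
```

drive_tool(commands=[0,0,0,0,0,0.001,0,0,0,0,0,0,0.0015,0,0,0,0,0,0,0.002,0,0,0,0,0,0,0.0025,0,0,0,0,0,0,0.0025,0])

```text
time: 10.1
eef_pos: [536.9, -109.9, 43.5]
orientation: [1.0, -0.023, 0.0, 0.0]
wrist_force: [-0.5, 1.1, 4.7]
opening: -0.002
gripper_force: 2.6
```

```bash
python3 win.py
```

```text
{'time': np.float64(10.1), 'eef_pos': array([ 536.908, -109.892,   43.532]), 'wrist_force': array([-0.533,  1.051,  4.694]), 'orientation': array([ 1.   , -0.023,  0.   ,  0.   ])}
guard extents rel TCP -35.54010756575255 74.39317071835477 -56.595731781731594 55.41457138979292
x [33.8872899  33.92097029 33.92926752] [-33.85083398 -33.81907578 -33.62260538]
y [33.36914941 33.39229899 33.40695637] [-34.26796666 -34.26587998 -34.18797026]
pad -16.43348890469085 18.753753577302657 -22.242926928246362 21.219963341803332 z 70.15926783044313 [ 0.13187748 68.68071732]
```

drive_tool(commands=[0,0,0,0,0,0.0005,0,0,0,0,0,0,0.001,0,0,0,0,0,0,0.0015,0,0,0,0,0,0,0.0015,0])

```text
time: 10.65
eef_pos: [537.0, -109.9, 43.3]
orientation: [1.0, -0.023, 0.0, 0.0]
wrist_force: [-3.5, 3.0, 11.4]
opening: 0.001
gripper_force: 6.2
```

```bash
python3 win.py
```

```text
{'time': np.float64(10.65), 'eef_pos': array([ 537.024, -109.905,   43.257]), 'wrist_force': array([-3.516,  2.951, 11.38 ]), 'orientation': array([ 1.   , -0.023,  0.   ,  0.   ])}
guard extents rel TCP -35.57498661836541 74.06280281741223 -56.87519764634158 55.28660745032853
x [33.28315287 33.7344343  33.76184132] [-34.02203267 -33.87743434 -33.7541008 ]
y [33.28880735 33.31099751 33.38560547] [-34.43568332 -34.42341761 -34.33111249]
pad -16.511497211683796 18.56269537529737 -22.157338109303943 21.213480190322556 z 70.10690050367054 [ 0.13762865 68.55422112]
```

At the stop: force is up to 11 N with no further motion. Withdrawing straight up.

drive_tool(commands=[0,0,0,0,0,-0.02,0,0,0,0,0,0,-0.045,0,0,0,0,0,0,-0.08,0,0,0,0,0,0,-0.12,0,0,0,0,0,0,-0.14,0,0,0,0,0,0,-0.14,0,0,0,0,0,0,-0.14,0])

```text
time: 11.58
eef_pos: [535.4, -109.5, 179.4]
orientation: [1.0, -0.023, -0.002, -0.0]
wrist_force: [0.5, 0.6, 0.0]
opening: 0.001
gripper_force: 0.0
```

```bash
python3 win.py; python3 lid.py
```

```text
{'time': np.float64(11.575), 'eef_pos': array([ 535.421, -109.533,  179.381]), 'wrist_force': array([0.472, 0.631, 0.027]), 'orientation': array([ 1.   , -0.023, -0.002, -0.   ])}
guard extents rel TCP -63.05254229963223 75.25940253105708 -56.755001160024904 54.99717604717218
x [35.70391594 35.74000413 35.76743349] [-32.66241058 -32.61980318 -32.25712106]
y [33.47673463 33.50128844 33.50348496] [-35.0993754  -35.09541979 -34.97383201]
pad -15.083109575493951 19.576240562245328 -22.235064688591986 20.77345377612687 z 69.044583714098 [ 0.16444107 68.48033544]
{'time': np.float64(11.625), 'eef_pos': array([ 535.29 , -109.503,  179.061]), 'wrist_force': array([-0.238,  1.404, -0.562])}
angle 0.01847570558487713 [-7.99754530e-03 -1.66573906e-02  6.98767426e+01] [ 563.18757725 -213.89235279   68.92729716] 0.7283177439938271
lid z at 500: 70.54203930462144 [[489.0, -98.0, 51.0], [501.0, -100.0, 99.0], [547.0, -106.0, 213.0], [547.0, -106.0, 222.0], [547.0, -106.0, 230.0], [547.0, -107.0, 236.0], [546.0, -107.0, 242.0], [548.0, -107.0, 250.0], [548.0, -107.0, 255.0]]
```

View pics/w3.png

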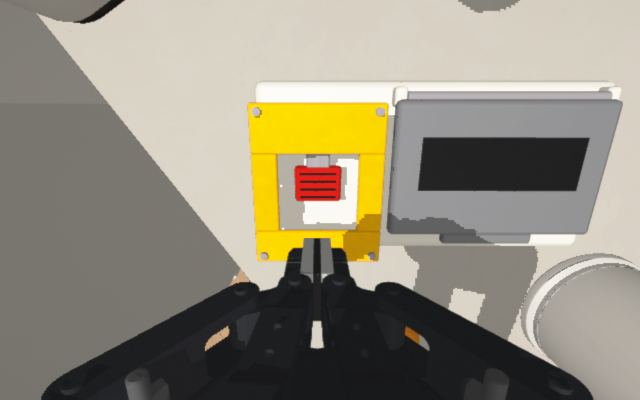

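The lid is flat at (500,165), the pad is down at (317,183), at z of about 69, and the fingers are clear of everything. Handing in.

```bash
python3 -c "
from bench import env
print(env.hand_in())"
```

```text
the job is handed in; nothing more can be done
None
```

The job is handed in after about 12 s of robot time: the lid measured shut (about 0.01 rad), the lever was pressed to its stop (pad about 69 mm up), and the arm is withdrawn and clear; hand-in returned no verdict.

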